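Prop the green biscuit bin open on its stay

TASK

Open the biscuit bin that has the green lid so that someone can scoop from it with one hand: lift its lid by the black knob until the steel stay on the side drops behind the lid's pin, then lower the lid onto the stay and let go, so it stands propped open by itself. Do not let the lid drop on the way, and leave the bin with the grey lid shut.

Things in the scene. Friction and masses are not known exactly. Their poses are not given: they have to be found in the camera images.
- green_knob (a point): Centre of the black knob on the lime-green lid of a fixed white bin (230 deep, 200 wide, 120 high): a bar 20 mm thick, 34 long along y, centre 28 above the lid's top face, 27 from its front edge; pinch its ends or sides from above. Axes turn with the lid: y parallel to the hinge, x from front edge to hinge, z out of the top face. Hinge line: 205 mm along +x, 36 along -z. Lid shut: x, y level.
- green_lid (a joint): Angle of the green lid (rad): 0 shut, grows as its front rises, limit 1.3. 0.28 to 0.56 kg; falls if let go, unless on its stay. A steel pin 8 mm thick sticks out of its +y side edge, 100 mm in front of the hinge. Raised past 0.99, the stay drops by itself and its notch comes under the pin (1.1 to 1.2 makes sure). Lowered again, the lid stops on the stay at about 0.96.
- green_stay: Steel bar 200 mm long, 12 deep, 10 thick, pivoted outside the green-lidded bin's +y side wall, leaning back and resting by its own weight on the lid's pin; works by itself, no need to touch it. A step in its lower edge, 138 mm from the pivot, takes the pin. Origin at the pivot, 20 mm below the rim, 150 in front of the hinge; x along the bar to its free end.
- white_lid (a joint): Angle of the grey lid of the other, otherwise equal white bin beside it (rad): 0 shut, grows as it opens. To stay shut.

How it is judged:
By the outcome, as a careful person would: the job done as asked, in the order asked, and still so for the second after the job is handed in, with the robot touching nothing.
It also fails if it takes over 38 s, if anything falls off the work surface, if the arm or the gripper's body presses on something with over 40 N, if the wrist force passes 120 N, or if a joint passes its speed limit or range.

ROBOT

A 7-joint arm with a two-finger parallel gripper is mounted at the origin on the work surface. World frame = base frame: x ahead of the robot, y to its left, z up, the work surface at z = 0. Lengths are in m, angles in rad, forces in N, time in s.
With the tool pointing down it reaches from about 0.4 to 0.85 m from the base axis. Payload 4.5 kg.
Tool frame: the origin (TCP) lies on the centre line of the jaws, within the pads' length; the fingertips stand 11 mm ahead of it and the grasp point (between the pads) lies 8 mm behind it; z points along the fingers, y is the line along which they close (so a half turn about z gives the same grasp; the last joint's range is limited). The gripper opens to 88 mm and grips with 3 to 60 N. Pads are 18 mm wide; open, the fingers measure 123 mm over their backs; the gripper's body (75 mm by 187 mm) begins 45 mm behind the grasp point.
Start: joints at [-1.238, 0.689, -0.195, 1.565, 0.157, 0.902, -0.215], TCP at [0.184, 0.597, 0.25] pointing down, gripper open.
Joint ranges: [-3.01, 3.01], [-0.46, 2.08], [-1.47, 1.51], [0.13, 2.56], [-1, 4.14], [0.04, 2.09], [-2.66, 2.66]. Speed limits (rad/s): [2.57, 2.57, 3.14, 3.14, 3.14, 3.14, 3.14].

INTERFACE

Orientations are given as a unit quaternion [x, y, z, w].
In Python, from plant import * gives the robot as it stands. The module is installed in compiled form; this text tells all that it offers.
- The arm moves only by the tool send_rows, never from a script. Its argument "motion" is a list of rows, each an object of numbers: "x", "y", "z": the shift along the tool's x, y, z in cm; "rx", "ry", "rz": the turn, a rotation vector about the tool's x, y, z in rad; "jaw": the finger opening in cm, from 0 to 8.81. In form: [{"x": .., "y": .., "z": .., "rx": .., "ry": .., "rz": .., "jaw": ..}, ...]. A call has exactly 5 rows; each row shifts and turns the commanded pose from where the row before left it, along the tool's axes as they then stand; what a row does not reach is not made up. A row lasts 1/10 s, in which the tool goes at most 50 mm and 8.59 degrees, less where a joint would pass 70% of its speed; a pose out of reach is approached as far as the arm can. A call is refused whole if a number of a shift passes 5 or a number of a turn 0.15, either way. A call with a gripper value outside its range is refused whole. The fingers move at their own pace and stop on an object; "grip_force" is the grip in N (left out, the last holds). Time passes only in rows, so rows that do not move let the fingers close, or fill a call up. It gives the time, the measured TCP pose, the force, the opening and the grip force at its end, in the units of the state.
- get_state(): the state, without advancing time (a new reading comes with each control period).
- snapshot(name): name is "side" or "top"; returns a dict with "img" (420x560x3 uint8, red, green, blue), "vertical_fov" (degrees; the focal length in pixels is half the picture's height over the tangent of half this angle, whatever the lens; pixels are square), "cx", "cy" (the principal point, pixels), "extrinsics" (4x4, takes a point from camera to world coordinates). Camera axes: x right, y up, looking along -z (the intrinsics and any distortion apply to the point x, -y, -z); pixel columns grow to the right and rows downward; lengths in m; the calibration is good to about 2 mm. A picture is of the moment at which its call begins. There is no depth.
- finish_job(): hands the job in; it is judged then, once.
The state is a dict: "clock": time; "q": joint angles; "qd": joint speeds; "joint_torque": joint torques, N m; "tool_pos": TCP position; "eef_rot": TCP orientation; "contact_force": force on the tool from outside, world axes, zero at the start; "moment": the same for the moment, N m; "opening": opening from 0.0 (shut) to 1.0 (fully open); "finger_force": force on a finger pad.
Only numpy, scipy, OpenCV 4.12 (cv2) and the standard library are available. Lean on these libraries where they do the work, as an engineer would, in place of code of your own. Each camera call takes 0.05 s, during which the arm holds its last target. There are 200 camera calls.

## Working session

There is one attempt and no reset: what is moved stays moved. The work goes in short steps, Python scripts to look and compute and a tool call to move; the robot and the scene stay as the last step left them, time stands still between calls to the robot, and variables do not carry over. Pictures are saved under pics/ and viewed, at most 10 in all, crops included, and the job is handed in when it is done.

Besides the shell and the picture viewer there is one more tool, called as a command line: name --argument value ..., lists and objects as JSON in quotes. send_rows: Moves the arm, as the interface text tells. Its arguments: {"type":"object","properties":{"motion":{"type":"array"},"grip_force":{"type":"number"}},"required":["motion"]}

```bash
mkdir -p pics
python3 - <<'E'
from plant import *
import cv2
for n in("side","top"):
    s=snapshot(n); cv2.imwrite(f"pics/{n}0.png",s["img"][:,:,::-1]); print(n,s["vertical_fov"],s["cx"],s["cy"],s["extrinsics"].round(4).tolist(), [k for k in s])
print(get_state())
E
```

```text
side 42.83445398671142 274.0638023433508 206.813973427516 [[0.9083, 0.2536, -0.3328, 0.2472], [-0.418, 0.5841, -0.6958, -0.7576], [0.018, 0.7711, 0.6365, 0.893], [0.0, 0.0, 0.0, 1.0]] ['img', 'vertical_fov', 'cx', 'cy', 'extrinsics']
top 51.51670858097664 276.60270275096747 210.20660651288233 [[-0.0147, 0.9888, -0.1485, 0.4767], [-0.9992, -0.0091, 0.0384, 0.0489], [0.0366, 0.149, 0.9882, 0.9762], [0.0, 0.0, 0.0, 1.0]] ['img', 'vertical_fov', 'cx', 'cy', 'extrinsics']
{'clock': 0.1, 'q': array([-1.23820835,  0.68989872, -0.19453135,  1.5662236 ,  0.15726436,
        0.90250519, -0.21507608]), 'qd': array([-0.00099656, -0.00170163, -0.00141597, -0.00294896, -0.00066318,
       -0.00073565, -0.00138349]), 'joint_torque': array([-4.15404502e-03, -5.28494668e+01, -1.27195459e+00, -1.53835773e+01,
       -5.26345486e-02,  1.97491936e-03,  2.86893862e-05]), 'tool_pos': array([0.18384192, 0.59677824, 0.24899574]), 'eef_rot': array([ 1.48796921e-01,  9.88867432e-01, -8.19955368e-04, -7.99881536e-05]), 'contact_force': array([-0.1717417 ,  0.39245548,  1.04310152]), 'moment': array([-0.02594356,  0.05157089, -0.03140395]), 'finger_force': 0.0, 'opening': 1.0004340145136377}
```

View pics/side0.png

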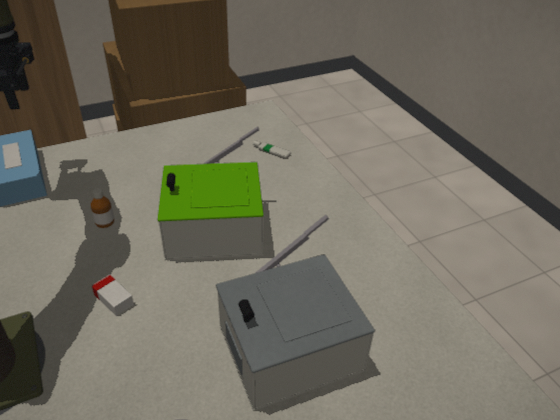

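View pics/top0.png

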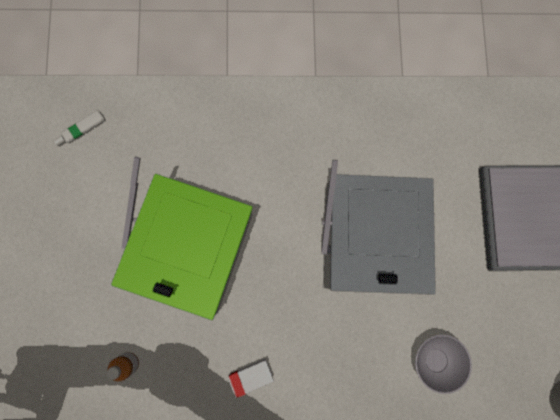

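The top view shows the green lid with corners at about (154,175), (252,207), (213,319) and (112,285), and its knob at (163,290). The side view shows the knob at about (171,181). Next I triangulate.

```bash
cat > h.py <<'E'
from plant import *
import numpy as np
def ray(s,u,v):
    f=210/np.tan(np.radians(s["vertical_fov"]/2)); E=s["extrinsics"]
    d=E[:3,:3]@np.array([(u-s["cx"])/f,-(v-s["cy"])/f,-1]); return E[:3,3],d/np.linalg.norm(d)
def atz(s,u,v,z):
    o,d=ray(s,u,v); return o+d*(z-o[2])/d[2]
def tri(a,b):
    A=0;B=0
    for o,d in(a,b):
        P=np.eye(3)-np.outer(d,d);A=A+P;B=B+P@o
    p=np.linalg.solve(A,B); return p,[np.linalg.norm((np.eye(3)-np.outer(d,d))@(p-o)) for o,d in(a,b)]
E
python3 - <<'E'
from h import *
import cv2
S=snapshot("side");T=snapshot("top")
g=cv2.cvtColor(T["img"],cv2.COLOR_RGB2HSV)
def knob(s,u,v,r=14):
    c=s["img"][v-r:v+r,u-r:u+r].max(2)<50
    n,l,st,ce=cv2.connectedComponentsWithStats(c.astype(np.uint8)); i=1+np.argmax(st[1:,4]); print(st[i],ce[i]+[u-r,v-r]); return ce[i]+[u-r,v-r], st[i]
k,_=knob(T,163,290); ks,_=knob(S,171,181,11)
print("tri",tri(ray(T,*k),ray(S,*ks))); print(atz(T,*k,.156))
m=cv2.inRange(g,(35,120,40),(60,255,255)); n,l,st,ce=cv2.connectedComponentsWithStats(m); i=1+np.argmax(st[1:,4])
cs,_=cv2.findContours((l==i).astype(np.uint8),0,2); print(cv2.contourArea(cs[0]))
ap=cv2.approxPolyDP(cv2.convexHull(cs[0]),8,True)[:,0]
P=np.array([atz(T,*p,.128) for p in ap]); print(ap.tolist(),P.round(4).tolist())
for a,b in zip(P,np.roll(P,-1,0)): print(np.linalg.norm(b-a),np.arctan2(*(b-a)[1::-1]))
E
```

```text
[  5   7  20  13 170] [162.97058824 289.14705882]
[  7   4   8  18 114] [170.74561404 181.5       ]
tri (array([0.45508806, 0.2290728 , 0.15238454]), [np.float64(0.00012643752168621156), np.float64(0.00012643752168615448)])
[0.45506154 0.22831767 0.156     ]
12499.0
[[155, 174], [251, 206], [211, 319], [112, 284]] [[0.6787, 0.2554, 0.128], [0.613, 0.0663, 0.128], [0.3973, 0.1431, 0.128], [0.4655, 0.3305, 0.128]]
0.2001815849385581 -1.9054017850952614
0.2289413058381991 2.7995003193426182
0.1994107458771954 1.2220385839442403
0.22611475078756604 -0.33868848813828334
```

send_rows --motion '[{"rz": 0.043}, {"x": -2.4, "y": -1.6}, {"x": -2.4, "y": -1.6}, {"x": -2.4, "y": -1.6}, {"x": -2.4, "y": -1.6}]' --grip_force 20

```text
schema error: expected keys x, y, z, rx, ry, rz, jaw
```

send_rows --motion '[{"x": -2.4, "y": -1.6}, {"x": -2.4, "y": -1.6}, {"x": -2.4, "y": -1.6}, {"x": -2.4, "y": -1.6}, {"x": -2.4, "y": -1.6}]'

```text
schema error: expected keys x, y, z, rx, ry, rz, jaw
```

send_rows --motion '[{"x": -2.4, "y": -1.6}, {"x": -2.4, "y": -1.6}, {"x": -2.4, "y": -1.6}, {"x": -2.4, "y": -1.6}, {"x": -2.4, "y": -1.6, "z": 1.0}]'

```text
schema error: expected keys x, y, z, rx, ry, rz, jaw
```

```bash
cat >> h.py <<'E'
from scipy.spatial.transform import Rotation as R
K=np.array([.4555,.2283,.155]); YAW=-.341
def rel(target):
    s=get_state(); M=R.from_quat(s["eef_rot"]).as_matrix(); L=R.from_euler("z",YAW).as_matrix()@np.diag([-1,1,-1])
    print("t",round(s["clock"],2),"tcp",s["tool_pos"].round(4),"shift cm",(M.T@(target-s["tool_pos"])*100).round(2),"turn",R.from_matrix(M.T@L).as_rotvec().round(3),"F",s["contact_force"].round(1),"open",round(s["opening"],3),"ff",s["finger_force"])
    print("q",s["q"].round(2))
E
python3 - <<'E'
from h import *
import cv2
rel(K-[0,0,.008])
cv2.imwrite("pics/s1.png",snapshot("side")["img"][80:260,60:340,::-1].repeat(2,0).repeat(2,1))
E
```

```text
t 0.2 tcp [0.1839 0.5969 0.2492] shift cm [-36.81 -27.23  10.26] turn [-0.001  0.     0.042] F [-0.1  0.5  0.2] open 0.997 ff 0.0
q [-1.24  0.69 -0.19  1.57  0.16  0.9  -0.22]
```

View pics/s1.png

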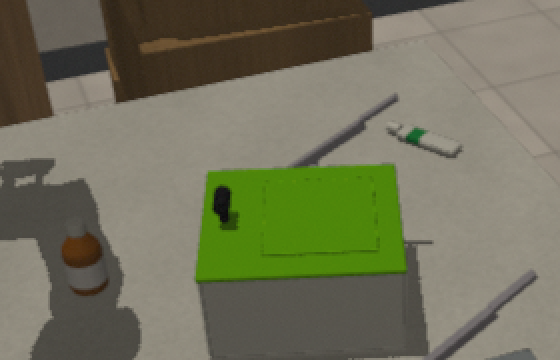

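The call was refused because every key is required. The crop shows the scene unmoved: knob at (222,200), with the bottle clear of the path.

send_rows --motion '[{"x": 0, "y": 0, "z": 0, "rx": 0, "ry": 0, "rz": 0.042, "jaw": 8.8}, {"x": -2.4, "y": -1.6, "z": 0, "rx": 0, "ry": 0, "rz": 0, "jaw": 8.8}, {"x": -2.4, "y": -1.6, "z": 0, "rx": 0, "ry": 0, "rz": 0, "jaw": 8.8}, {"x": -2.4, "y": -1.6, "z": 0, "rx": 0, "ry": 0, "rz": 0, "jaw": 8.8}, {"x": -2.4, "y": -1.6, "z": 0, "rx": 0, "ry": 0, "rz": 0, "jaw": 8.8}]' --grip_force 20

```text
clock: 0.75
tool_pos: [0.2536, 0.5039, 0.2496]
eef_rot: [0.169, 0.986, -0.0, 0.0]
contact_force: [0.8, 0.1, 0.0]
opening: 1.003
finger_force: 0.0
```

send_rows --motion '[{"x": -2.4, "y": -1.6, "z": 0, "rx": 0, "ry": 0, "rz": 0, "jaw": 8.8}, {"x": -2.4, "y": -1.6, "z": 0, "rx": 0, "ry": 0, "rz": 0, "jaw": 8.8}, {"x": -2.4, "y": -1.6, "z": 0, "rx": 0, "ry": 0, "rz": 0, "jaw": 8.8}, {"x": -2.4, "y": -1.6, "z": 0, "rx": 0, "ry": 0, "rz": 0, "jaw": 8.8}, {"x": -2.4, "y": -1.6, "z": 0, "rx": 0, "ry": 0, "rz": 0, "jaw": 8.8}]'

```text
clock: 1.25
tool_pos: [0.3401, 0.3884, 0.2498]
eef_rot: [0.17, 0.986, 0.0, 0.0]
contact_force: [0.3, 0.3, 0.6]
opening: 1.0
finger_force: 0.0
```

send_rows --motion '[{"x": -2.4, "y": -1.6, "z": 0, "rx": 0, "ry": 0, "rz": 0, "jaw": 8.8}, {"x": -2.4, "y": -1.6, "z": 0, "rx": 0, "ry": 0, "rz": 0, "jaw": 8.8}, {"x": -2.4, "y": -1.6, "z": 0, "rx": 0, "ry": 0, "rz": 0, "jaw": 8.8}, {"x": -2.4, "y": -1.6, "z": 0, "rx": 0, "ry": 0, "rz": 0, "jaw": 8.8}, {"x": -2.4, "y": -1.6, "z": 0, "rx": 0, "ry": 0, "rz": 0, "jaw": 8.8}]'

```text
clock: 1.75
tool_pos: [0.4264, 0.2729, 0.2498]
eef_rot: [0.17, 0.986, 0.0, 0.0]
contact_force: [0.3, 0.8, -0.6]
opening: 0.998
finger_force: 0.0
```

Run:
```python
from h import *
rel(K-[0,0,.008])
```

```text
t 1.75 tcp [0.4264 0.2729 0.2498] shift cm [-4.23 -3.24 10.28] turn [0. 0. 0.] F [ 0.3  0.8 -0.6] open 0.998 ff 0.0
q [-0.51  0.54 -0.24  1.92  0.19  0.71  0.38]
```

send_rows --motion '[{"x": -2.1, "y": -1.6, "z": 0, "rx": 0, "ry": 0, "rz": 0, "jaw": 8.8}, {"x": -2.1, "y": -1.6, "z": 0, "rx": 0, "ry": 0, "rz": 0, "jaw": 7}, {"x": 0, "y": 0, "z": 2.5, "rx": 0, "ry": 0, "rz": 0, "jaw": 6}, {"x": 0, "y": 0, "z": 2.5, "rx": 0, "ry": 0, "rz": 0, "jaw": 6}, {"x": 0, "y": 0, "z": 0, "rx": 0, "ry": 0, "rz": 0, "jaw": 6}]'

```text
clock: 2.25
tool_pos: [0.4532, 0.2285, 0.1975]
eef_rot: [0.17, 0.985, -0.002, -0.002]
contact_force: [-0.3, -0.4, -0.4]
opening: 0.683
finger_force: 0.0
```

Run:
```python
from h import *
import cv2
rel(K-[0,0,.008])
cv2.imwrite("pics/s2.png",cv2.resize(snapshot("side")["img"][60:260,80:340,::-1],None,fx=3,fy=3))
```

```text
t 2.25 tcp [0.4532 0.2285 0.1975] shift cm [-0.24  0.08  5.05] turn [-0.004 -0.004 -0.   ] F [-0.3 -0.4 -0.4] open 0.683 ff 0.0
q [-0.42  0.62 -0.21  1.96  0.23  0.58  0.44]
```

View pics/s2.png

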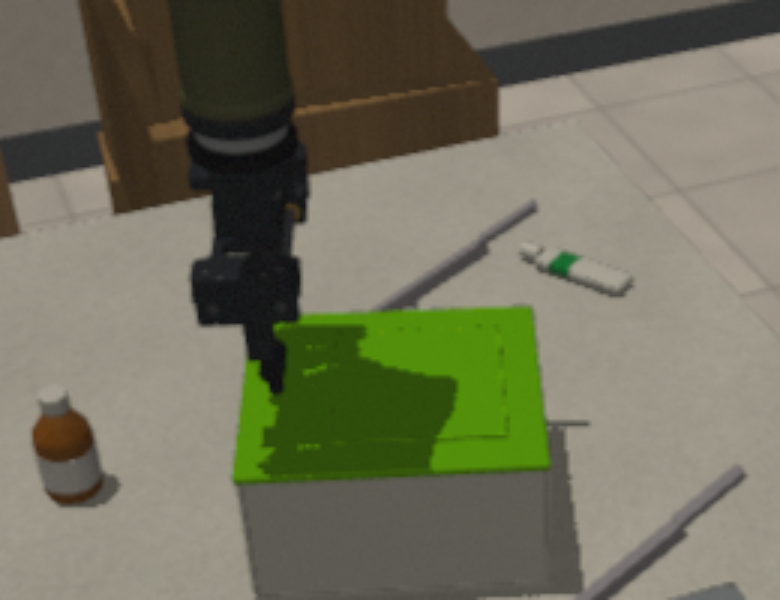

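The gripper is right above the knob: the near fingertip at (275,390) hides it. Descending.

send_rows --motion '[{"x": 0, "y": 0, "z": 1.6, "rx": 0, "ry": 0, "rz": 0, "jaw": 6}, {"x": 0, "y": 0, "z": 1.6, "rx": 0, "ry": 0, "rz": 0, "jaw": 6}, {"x": 0, "y": 0, "z": 1.6, "rx": 0, "ry": 0, "rz": 0, "jaw": 6}, {"x": 0, "y": 0, "z": 0, "rx": 0, "ry": 0, "rz": 0, "jaw": 6}, {"x": 0, "y": 0, "z": 0, "rx": 0, "ry": 0, "rz": 0, "jaw": 6}]'

```text
clock: 2.8
tool_pos: [0.4551, 0.2303, 0.1527]
eef_rot: [0.169, 0.986, 0.0, 0.0]
contact_force: [0.1, 0.4, 0.3]
opening: 0.676
finger_force: 0.0
```

Run:
```python
from h import *
rel(K-[0,0,.008])
```

```text
t 2.8 tcp [0.4551 0.2303 0.1527] shift cm [-0.1  -0.18  0.57] turn [0.001 0.001 0.001] F [0.1 0.4 0.3] open 0.676 ff 0.0
q [-0.45  0.7  -0.18  2.    0.26  0.46  0.41]
```

send_rows --motion '[{"x": -0.1, "y": -0.15, "z": 0.45, "rx": 0, "ry": 0, "rz": 0, "jaw": 5}, {"x": 0, "y": 0, "z": 0, "rx": 0, "ry": 0, "rz": 0, "jaw": 4}, {"x": 0, "y": 0, "z": 0, "rx": 0, "ry": 0, "rz": 0, "jaw": 3}, {"x": 0, "y": 0, "z": 0, "rx": 0, "ry": 0, "rz": 0, "jaw": 2}, {"x": 0, "y": 0, "z": 0, "rx": 0, "ry": 0, "rz": 0, "jaw": 2}]' --grip_force 20

```text
clock: 3.3
tool_pos: [0.4553, 0.2281, 0.1476]
eef_rot: [0.17, 0.986, 0.0, 0.0]
contact_force: [-0.2, -0.6, 2.5]
opening: 0.38
finger_force: 20.0
```

Run:
```python
from h import *
rel(K-[0,0,.008])
c=[0.205,0.036]
for i in range(24):
    t=i*.05
    # shift forward (along lid x), up of knob
    print(round(t,2), (np.array([.205*(1-np.cos(t))+.036*np.sin(t), .205*np.sin(t)-.036*(1-np.cos(t))])*100).round(2),end=' ')
```

```text
t 3.3 tcp [0.4553 0.2281 0.1476] shift cm [-0.01  0.02  0.06] turn [0.001 0.    0.   ] F [-0.2 -0.6  2.5] open 0.38 ff 20.00004407018423
q [-0.45  0.71 -0.18  2.01  0.26  0.45  0.41]
0.0 [0. 0.] 0.05 [0.21 1.02] 0.1 [0.46 2.03] 0.15 [0.77 3.02] 0.2 [1.12 4.  ] 0.25 [1.53 4.96] 0.3 [1.98 5.9 ] 0.35 [2.48 6.81] 0.4 [3.02 7.7 ] 0.45 [3.61 8.56] 0.5 [4.24 9.39] 0.55 [ 4.9  10.18] 0.6 [ 5.61 10.95] 0.65 [ 6.36 11.67] 0.7 [ 7.14 12.36] 0.75 [ 7.95 13.01] 0.8 [ 8.8  13.61] 0.85 [ 9.67 14.18] 0.9 [10.58 14.7 ] 0.95 [11.5  15.17] 1.0 [12.45 15.6 ] 1.05 [13.42 15.97] 1.1 [14.41 16.3 ] 1.15 [15.41 16.58]
```

The grip holds at 33.5 mm, which matches the bar length. I lift along the hinge arc with the tool kept vertical, so the knob pivots between the pads.

send_rows --motion '[{"x": -0.21, "y": 0, "z": -1.02, "rx": 0, "ry": 0, "rz": 0, "jaw": 2}, {"x": -0.25, "y": 0, "z": -1.01, "rx": 0, "ry": 0, "rz": 0, "jaw": 2}, {"x": -0.31, "y": 0, "z": -0.99, "rx": 0, "ry": 0, "rz": 0, "jaw": 2}, {"x": -0.35, "y": 0, "z": -0.98, "rx": 0, "ry": 0, "rz": 0, "jaw": 2}, {"x": -0.41, "y": 0, "z": -0.96, "rx": 0, "ry": 0, "rz": 0, "jaw": 2}]' --grip_force 25

```text
clock: 3.8
tool_pos: [0.4691, 0.2231, 0.1978]
eef_rot: [0.169, 0.986, 0.0, -0.0]
contact_force: [-1.6, 3.3, -2.3]
opening: 0.381
finger_force: 25.0
```

Run:
```python
from h import *
import cv2
rel(K-[0,0,.008])
cv2.imwrite("pics/s3.png",cv2.resize(snapshot("side")["img"][60:260,80:340,::-1],None,fx=3,fy=3))
```

```text
t 3.8 tcp [0.4691 0.2231 0.1978] shift cm [1.45 0.03 5.08] turn [ 0.    -0.001  0.001] F [-1.6  3.3 -2.3] open 0.381 ff 25.00014714896679
q [-0.4   0.63 -0.22  1.93  0.23  0.6   0.47]
```

View pics/s3.png

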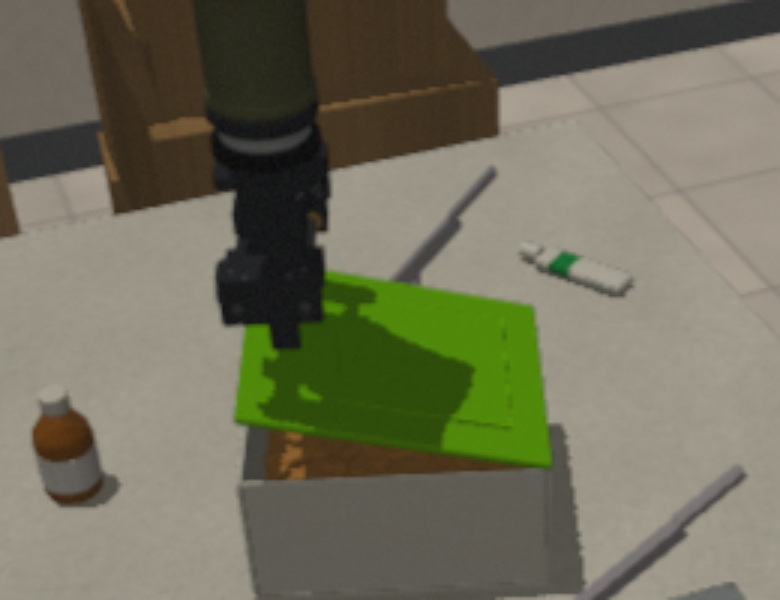

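The lid is rising: its front corner is at (240,420), the grip holds at (285,335), the stay rides on the pin and forces are low. I continue.

send_rows --motion '[{"x": -0.45, "y": 0, "z": -0.94, "rx": 0, "ry": 0, "rz": 0, "jaw": 2}, {"x": -0.5, "y": 0, "z": -0.91, "rx": 0, "ry": 0, "rz": 0, "jaw": 2}, {"x": -0.54, "y": 0, "z": -0.89, "rx": 0, "ry": 0, "rz": 0, "jaw": 2}, {"x": -0.59, "y": 0, "z": -0.86, "rx": 0, "ry": 0, "rz": 0, "jaw": 2}, {"x": -0.63, "y": 0, "z": -0.83, "rx": 0, "ry": 0, "rz": 0, "jaw": 2}]'

```text
clock: 4.35
tool_pos: [0.4944, 0.2142, 0.2419]
eef_rot: [0.169, 0.986, 0.0, -0.001]
contact_force: [-3.7, 2.3, -0.0]
opening: 0.378
finger_force: 25.0
```

send_rows --motion '[{"x": -0.66, "y": 0, "z": -0.79, "rx": 0, "ry": 0, "rz": 0, "jaw": 2}, {"x": -0.71, "y": 0, "z": -0.77, "rx": 0, "ry": 0, "rz": 0, "jaw": 2}, {"x": -0.75, "y": 0, "z": -0.72, "rx": 0, "ry": 0, "rz": 0, "jaw": 2}, {"x": -0.78, "y": 0, "z": -0.69, "rx": 0, "ry": 0, "rz": 0, "jaw": 2}, {"x": -0.81, "y": 0, "z": -0.65, "rx": 0, "ry": 0, "rz": 0, "jaw": 2}]'

```text
clock: 4.85
tool_pos: [0.5298, 0.2016, 0.2784]
eef_rot: [0.169, 0.986, 0.0, -0.001]
contact_force: [-3.3, 2.2, 1.2]
opening: 0.389
finger_force: 25.0
```

Run:
```python
from h import *
rel(K-[0,0,.008]+R.from_euler("z",YAW).apply([.0795,0,.1301]))
```

```text
t 4.85 tcp [0.5298 0.2016 0.2784] shift cm [-0.06  0.03  0.13] turn [ 0.    -0.001  0.001] F [-3.3  2.2  1.2] open 0.389 ff 25.000150501728058
q [-0.29  0.58 -0.26  1.71  0.18  0.88  0.61]
```

send_rows --motion '[{"x": -0.85, "y": 0, "z": -0.6, "rx": 0, "ry": 0, "rz": 0, "jaw": 2}, {"x": -0.87, "y": 0, "z": -0.57, "rx": 0, "ry": 0, "rz": 0, "jaw": 2}, {"x": -0.91, "y": 0, "z": -0.52, "rx": 0, "ry": 0, "rz": 0, "jaw": 2}, {"x": -0.92, "y": 0, "z": -0.47, "rx": 0, "ry": 0, "rz": 0, "jaw": 2}, {"x": -0.95, "y": 0, "z": -0.43, "rx": 0, "ry": 0, "rz": 0, "jaw": 2}]'

```text
clock: 5.35
tool_pos: [0.5732, 0.1862, 0.3044]
eef_rot: [0.17, 0.986, 0.0, 0.0]
contact_force: [-3.0, 1.7, 4.0]
opening: 0.38
finger_force: 25.0
```

send_rows --motion '[{"x": -0.97, "y": 0, "z": -0.37, "rx": 0, "ry": 0, "rz": 0, "jaw": 2}, {"x": -0.99, "y": 0, "z": -0.33, "rx": 0, "ry": 0, "rz": 0, "jaw": 2}, {"x": -1.0, "y": 0, "z": -0.28, "rx": 0, "ry": 0, "rz": 0, "jaw": 2}, {"x": 0, "y": 0, "z": 0, "rx": 0, "ry": 0, "rz": 0, "jaw": 2}, {"x": 0, "y": 0, "z": 0, "rx": 0, "ry": 0, "rz": 0, "jaw": 2}]'

```text
clock: 5.85
tool_pos: [0.602, 0.176, 0.3141]
eef_rot: [0.17, 0.985, 0.0, 0.001]
contact_force: [-2.2, 2.4, 6.3]
opening: 0.378
finger_force: 25.0
```

Run:
```python
from h import *
import cv2
rel(K-[0,0,.008]+R.from_euler("z",YAW).apply([.1541,0,.1658]))
cv2.imwrite("pics/s4.png",cv2.resize(snapshot("side")["img"][60:260,80:340,::-1],None,fx=3,fy=3))
cv2.imwrite("pics/t4.png",cv2.resize(snapshot("top")["img"][100:350,60:300,::-1],None,fx=2.4,fy=2.4))
```

```text
t 5.85 tcp [0.602  0.176  0.3141] shift cm [0.15 0.03 0.13] turn [ 0.001  0.003 -0.001] F [-2.2  2.4  6.3] open 0.378 ff 24.999872222542763
q [-0.22  0.63 -0.26  1.48  0.17  1.06  0.72]
```

View pics/s4.png

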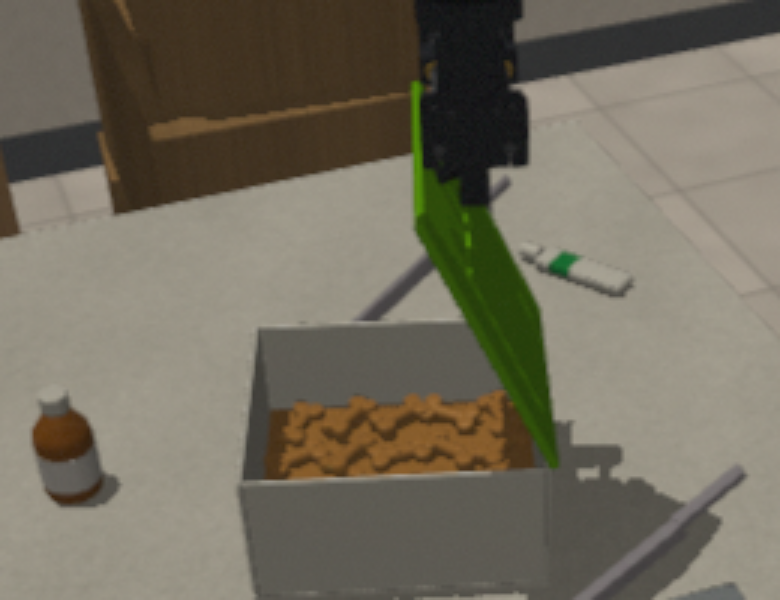

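View pics/t4.png

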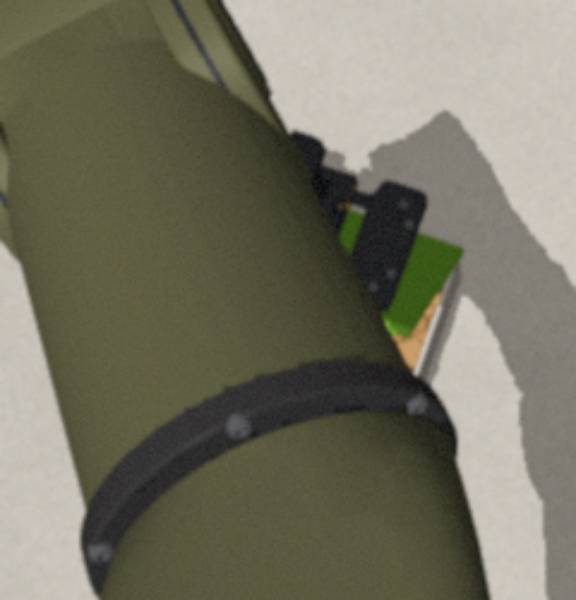

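The side view shows the lid nearly upright with its front edge at (415,215). The stay has dropped to a shallower lean, from (360,318) to (510,180). The top view is mostly hidden by the arm. I lower slowly onto the notch.

send_rows --motion '[{"x": 0.5, "y": 0, "z": 0.14, "rx": 0, "ry": 0, "rz": 0, "jaw": 2}, {"x": 0.5, "y": 0, "z": 0.14, "rx": 0, "ry": 0, "rz": 0, "jaw": 2}, {"x": 0.5, "y": 0, "z": 0.16, "rx": 0, "ry": 0, "rz": 0, "jaw": 2}, {"x": 0.49, "y": 0, "z": 0.17, "rx": 0, "ry": 0, "rz": 0, "jaw": 2}, {"x": 0.49, "y": 0, "z": 0.18, "rx": 0, "ry": 0, "rz": 0, "jaw": 2}]'

```text
clock: 6.45
tool_pos: [0.5789, 0.1842, 0.3063]
eef_rot: [0.17, 0.985, 0.0, 0.002]
contact_force: [-2.0, 1.0, 5.5]
opening: 0.379
finger_force: 25.0
```

send_rows --motion '[{"x": 0.48, "y": 0, "z": 0.19, "rx": 0, "ry": 0, "rz": 0, "jaw": 2}, {"x": 0.3, "y": 0, "z": 0.13, "rx": 0, "ry": 0, "rz": 0, "jaw": 2}, {"x": 0.3, "y": 0, "z": 0.13, "rx": 0, "ry": 0, "rz": 0, "jaw": 2}, {"x": 0, "y": 0, "z": 0, "rx": 0, "ry": 0, "rz": 0, "jaw": 2}, {"x": 0, "y": 0, "z": 0, "rx": 0, "ry": 0, "rz": 0, "jaw": 2}]'

```text
clock: 6.95
tool_pos: [0.5679, 0.1881, 0.3012]
eef_rot: [0.17, 0.985, 0.0, 0.001]
contact_force: [-1.1, 2.1, 4.8]
opening: 0.376
finger_force: 25.0
```

Run:
```python
from h import *
import cv2
rel(K-[0,0,.008]+R.from_euler("z",YAW).apply([.1169,0,.1526]))
cv2.imwrite("pics/s5.png",cv2.resize(snapshot("side")["img"][60:260,80:340,::-1],None,fx=3,fy=3))
```

```text
t 6.95 tcp [0.5679 0.1881 0.3012] shift cm [0.24 0.03 0.16] turn [ 0.001  0.002 -0.   ] F [-1.1  2.1  4.8] open 0.376 ff 24.99946229159832
q [-0.25  0.6  -0.26  1.58  0.18  0.98  0.67]
```

View pics/s5.png

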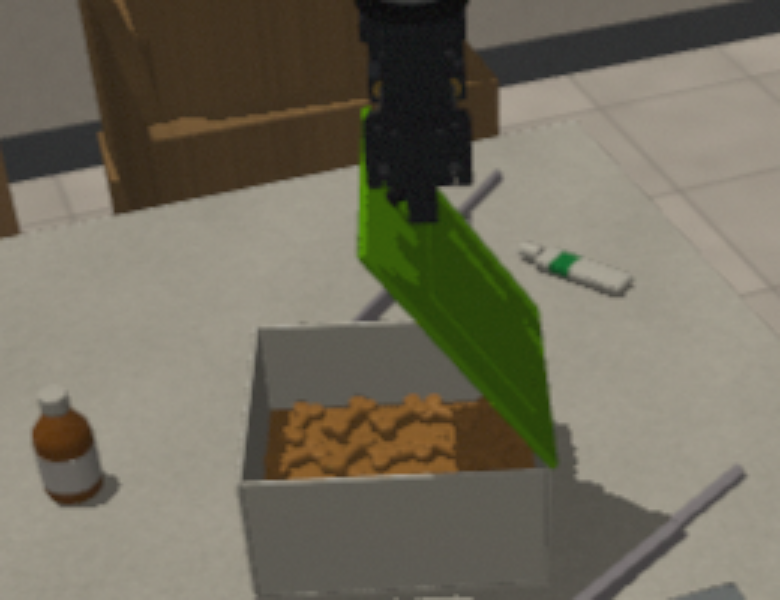

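send_rows --motion '[{"x": 0.15, "y": 0, "z": 0.07, "rx": 0, "ry": 0, "rz": 0, "jaw": 2}, {"x": 0.15, "y": 0, "z": 0.07, "rx": 0, "ry": 0, "rz": 0, "jaw": 2}, {"x": 0.1, "y": 0, "z": 0.05, "rx": 0, "ry": 0, "rz": 0, "jaw": 2}, {"x": 0, "y": 0, "z": 0, "rx": 0, "ry": 0, "rz": 0, "jaw": 2}, {"x": 0, "y": 0, "z": 0, "rx": 0, "ry": 0, "rz": 0, "jaw": 2}]'

```text
clock: 7.5
tool_pos: [0.5648, 0.1892, 0.2996]
eef_rot: [0.17, 0.985, 0.0, 0.002]
contact_force: [-1.2, 0.9, 6.6]
opening: 0.38
finger_force: 25.0
```

Run:
```python
from h import *
rel(K-[0,0,.008]+R.from_euler("z",YAW).apply([.1169,0,.1526]))
```

```text
t 7.5 tcp [0.5648 0.1892 0.2996] shift cm [-0.09  0.03  0.  ] turn [ 0.001  0.003 -0.001] F [-1.2  0.9  6.6] open 0.38 ff 25.000306628644466
q [-0.25  0.6  -0.26  1.6   0.18  0.97  0.66]
```

send_rows --motion '[{"x": 0.12, "y": 0, "z": 0.06, "rx": 0, "ry": 0, "rz": 0, "jaw": 2}, {"x": 0.12, "y": 0, "z": 0.06, "rx": 0, "ry": 0, "rz": 0, "jaw": 2}, {"x": 0.1, "y": 0, "z": 0.05, "rx": 0, "ry": 0, "rz": 0, "jaw": 2}, {"x": 0, "y": 0, "z": 0, "rx": 0, "ry": 0, "rz": 0, "jaw": 2}, {"x": 0, "y": 0, "z": 0, "rx": 0, "ry": 0, "rz": 0, "jaw": 2}]'

```text
clock: 8.0
tool_pos: [0.5641, 0.1895, 0.2993]
eef_rot: [0.171, 0.985, 0.001, 0.004]
contact_force: [2.1, -1.1, 11.0]
opening: 0.38
finger_force: 25.0
```

Run:
```python
from h import *
rel(K-[0,0,.008]+R.from_euler("z",YAW).apply([.1169,0,.1526]))
```

```text
t 8.0 tcp [0.5641 0.1895 0.2993] shift cm [-0.16  0.03 -0.03] turn [ 0.003  0.009 -0.002] F [ 2.1 -1.1 11. ] open 0.38 ff 25.01014955341816
q [-0.25  0.59 -0.26  1.6   0.18  0.96  0.66]
```

The motion stalled and the reaction rose, so the pin is on the stay. I ease the grip as a test before opening.

send_rows --motion '[{"x": -0.1, "y": 0, "z": -0.06, "rx": 0, "ry": 0, "rz": 0, "jaw": 2}, {"x": 0, "y": 0, "z": 0, "rx": 0, "ry": 0, "rz": 0, "jaw": 2}, {"x": 0, "y": 0, "z": 0, "rx": 0, "ry": 0, "rz": 0, "jaw": 2}, {"x": 0, "y": 0, "z": 0, "rx": 0, "ry": 0, "rz": 0, "jaw": 2}, {"x": 0, "y": 0, "z": 0, "rx": 0, "ry": 0, "rz": 0, "jaw": 2}]' --grip_force 4

```text
clock: 8.5
tool_pos: [0.564, 0.1894, 0.2989]
eef_rot: [0.171, 0.985, 0.001, 0.003]
contact_force: [2.2, 0.2, 5.8]
opening: 0.385
finger_force: 4.0
```

send_rows --motion '[{"x": 0, "y": 0, "z": 0, "rx": 0, "ry": 0, "rz": 0, "jaw": 3.6}, {"x": 0, "y": 0, "z": 0, "rx": 0, "ry": 0, "rz": 0, "jaw": 4}, {"x": 0, "y": 0, "z": 0, "rx": 0, "ry": 0, "rz": 0, "jaw": 5}, {"x": 0, "y": 0, "z": 0, "rx": 0, "ry": 0, "rz": 0, "jaw": 6}, {"x": 0, "y": 0, "z": 0, "rx": 0, "ry": 0, "rz": 0, "jaw": 6}]'

```text
clock: 9.0
tool_pos: [0.5607, 0.1903, 0.2973]
eef_rot: [0.17, 0.986, -0.0, -0.0]
contact_force: [-0.0, -0.4, 0.6]
opening: 0.675
finger_force: 0.0
```

send_rows --motion '[{"x": 0, "y": 0, "z": -1, "rx": 0, "ry": 0, "rz": 0, "jaw": 6}, {"x": 0, "y": 0, "z": -2, "rx": 0, "ry": 0, "rz": 0, "jaw": 6}, {"x": 0, "y": 0, "z": -2.5, "rx": 0, "ry": 0, "rz": 0, "jaw": 6}, {"x": 0, "y": 0, "z": -2.5, "rx": 0, "ry": 0, "rz": 0, "jaw": 6}, {"x": 0, "y": 0, "z": -2.5, "rx": 0, "ry": 0, "rz": 0, "jaw": 6}]'

```text
clock: 9.5
tool_pos: [0.5606, 0.1905, 0.4045]
eef_rot: [0.169, 0.986, 0.0, 0.0]
contact_force: [0.5, -0.6, -0.5]
opening: 0.684
finger_force: 0.0
```

Run:
```python
from h import *
import cv2
rel(K)
cv2.imwrite("pics/s6.png",snapshot("side")["img"][:,:,::-1])
```

```text
t 9.5 tcp [0.5606 0.1905 0.4045] shift cm [11.18  0.03 24.94] turn [0.001 0.001 0.   ] F [ 0.5 -0.6 -0.5] open 0.684 ff 0.0
q [-0.25  0.5  -0.27  1.43  0.14  1.22  0.69]
```

View pics/s6.png

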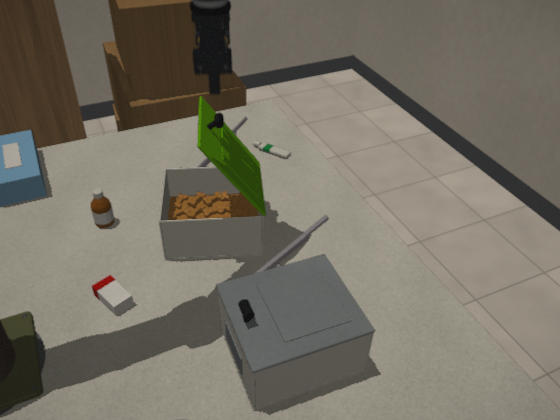

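The lid stands propped by itself with its knob at (217,121). The gripper is clear above it at (214,85), and the grey lid is shut.

```bash
python3 -c "
from plant import *
print(finish_job())"
```

```text
the job is handed in; nothing more can be done
None
```

The green lid is open and propped on its stay with the gripper clear of it, the grey lid is still shut, and I handed the job in at about 9.5 s on the clock; no verdict came back.

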